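# Close the packing case of a plaster relief and hold its cover down

## Task

Lay the plywood cover squarely on the pine case so that it rests level on the four brass pins with the red grip of the fastener standing up through its slot, and let go of it. Then turn the red grip until it lines up with the slot in the cover, and then press the cover down by its batten until it lies flush on the case's rim all round. Finish while still holding the cover pressed down, and leave the other things on the bench where they are.

Things in the scene. Friction and masses are not known exactly. Their poses are not given: they have to be found in the camera images.
- case: the frame: open pine packing case fixed to the bench, 130 (its x) x 220 (its y) x 40 high, walls 18 thick, white plaster relief inside. Origin at the centre of its underside, z up. Turned by up to 0.3 rad; may lie on the left or the right of the bench, the cover on the other side. A red-gripped fastener stands at its x 0, y +72.
- case_rim (a point): centre of the case at the height of its flat rim, 40 above the bench. At each rim corner (x +-56, y +-101) a brass sprung pin, 10 across, stands 10 proud: the four pins carry the released cover level with its underside 10 above the rim (50 above the bench), and sink into the rim when the cover is pressed.
- stud_knob (a point): the quarter-turn fastener, turning about a vertical axis; this point is on the axis, 82.5 above the bench. Its red grip is a bar 30 long (its x), 12 thick (its y), reaching from 48 to 97 above the bench, white line along its top. With the cover on the pins it sticks out 35 above the cover's top face (62 above the bench).
- stud_wing (a point): steel wing of the fastener below the red grip: 56 long (x, same way as the grip) x 8 wide, 40 to 48.5 above the bench, just under a cover lying on the pins. This point is its centre. Across the slot it stops the cover going down; in line with the slot it enters it.
- stud (a joint): angle of the fastener against the case in rad, anticlockwise from above positive; 0 when grip and wing lie along the case's x, as the slot of a squarely laid cover does. Starts at 0.75 to 1.5; end stops at -0.6 and 1.65, no stop or click at 0. Takes about 0.05 N m and stays where it is left.
- cover_grip (a point): centre of the brown wooden batten by which the cover is held: 90 long (x) x 20 thick (y) x 34 high, on the middle of the cover, 12 to 46 above the cover's underside; this point is 29 above the underside. z up; its axes match the case's when the cover lies squarely on it.
- cover_board (a point): centre of the underside of the cover: a loose flat plywood board 130 (x) x 220 (y) x 12, about 0.3 kg, at first flat on the bench, right way up, turned by up to 0.5 rad. From the pins down to the rim it travels 10 mm; holding it there takes about 9 N of push at the batten. Let go, the pins lift it again.
- cover_slot (a point): centre of the slot through the cover, on its top face, at x 0, y +72 of the cover: 66 long (x) x 20 wide (y) with a square middle 38 x 38 through which the red grip passes at any angle. Red marks on the board continue the slot line. Same axes as the cover.
- level: yellow spirit level, 300 x 22 x 50, standing on its narrow edge beyond the case and the cover; origin at the centre of its underside. Bystander.
- bowl: black rubber mixing bowl, 120 across, 75 high; origin under its centre. Bystander.
- mallet: small hammer lying on the left of the bench. Bystander.
- spatula: spatula lying on the right of the bench. Bystander.
- brush: brush lying close to the robot, right of the middle. Bystander.
- cast: small white plaster cast, 90 x 60 x 34, on the right of the bench; origin under its centre. Bystander.
- chisel: green-handled screwdriver lying close to the robot, left of the middle. Bystander.

How it is judged:
By the outcome, as a careful person would: the job done as asked, in the order asked, and still so for the second after the job is handed in, while the arm keeps its last pose, push and grip.
It also fails if it takes over 58 s, if anything falls off the work surface, if the arm or the gripper's body presses on something with over 40 N, if the wrist force passes 120 N, or if a joint passes its speed limit or range.

## Robot

A 6-joint arm with a two-finger parallel gripper is mounted at the origin on the work surface. World frame = base frame: x ahead of the robot, y to its left, z up, the work surface at z = 0. Lengths are in m, angles in rad, forces in N, time in s.
With the tool pointing down it reaches from about 0.35 to 0.775 m from the base axis. Payload 7.3 kg.
Tool frame: the origin (TCP) lies on the centre line of the jaws, within the pads' length; the fingertips stand 17 mm ahead of it and the grasp point (between the pads) lies 2 mm behind it (robot.tip_extent is the distance from the TCP to the fingertips, in m); z points along the fingers, y is the line along which they close (so a half turn about z gives the same grasp; the last joint's range is limited). The gripper opens to 92 mm and grips with 3 to 60 N. Pads are 19 mm wide; open, the fingers measure 130 mm over their backs; the gripper's body (75 mm by 190 mm) begins 47 mm behind the grasp point.
Start: joints at [1.116, 0.342, 1.524, -0, 1.275, -0.146], TCP at [0.16, 0.5, 0.244] pointing down, gripper open.
Joint ranges: [-2.53, 2.53], [-0.77, 2.02], [0.04, 2.7], [-1, 4.14], [0.28, 2.66], [-3.11, 3.11]. Speed limits (rad/s): [2.57, 2.57, 3.14, 3.14, 3.14, 3.14].

## Interface

Orientations are given as [roll, pitch, yaw] about the fixed x, y, z axes, in that order (R = Rz(yaw) Ry(pitch) Rx(roll)).
In Python, from cell import robot gives the robot as it stands.
- The arm moves only by the tool step_arm, never from a script. Its argument "motion" is a list of rows, each a list of 2 entries, a list of its own where there are three numbers: the shift along the tool's x, y, z in units of 60 mm (1.0 is 60 mm), then the turn about the tool's z in rad. In form: [[[x, y, z], spin], ...]. A call has 1 to 10 rows; each row is the pose to reach, as a shift and turn from the pose commanded when the call began, along the tool's axes at that moment; what a row does not reach only later rows make up. A row lasts 1/8 s, in which the tool goes at most 62.5 mm and 10.7 degrees, less where a joint would pass 70% of its speed; a pose out of reach is approached as far as the arm can. A call with a gripper value outside its range is refused whole. "hand" is the closure in counts, from 0 (fully open) to 255 (shut), set as the call begins (left out, the last holds). The fingers move at their own pace and stop on an object; "squeeze" is the grip in N (left out, the last holds). Time passes only in rows, so rows that repeat a pose let the fingers close. It gives the time, the measured TCP pose, the force, the opening and the grip force at its end, in the units of the state.
- robot.observe(): the state, without advancing time (a new reading comes with each control period).
- robot.read_camera(name): name is "scene" or "top" or "wrist"; returns a dict with "pixels" (480x640x3 uint8, red, green, blue), "intrinsics" (3x3 intrinsics, pixels), "xyz" and "rotation" of the camera in the world; the wrist camera has in their place "T_tool_cam" (4x4, takes a point from camera to tool coordinates, whose origin is the TCP and whose axes are the flange's). Camera axes: x right, y up, looking along -z (the intrinsics and any distortion apply to the point x, -y, -z); pixel columns grow to the right and rows downward; lengths in m; the calibration is good to about 2 mm. A picture is of the moment at which its call begins: read the wrist's pose just before it. There is no depth.
- robot.hand_in(): hands the job in; it is judged then, once.
The state is a dict: "time": time; "qpos": joint angles; "qvel": joint speeds; "joint_efforts": joint torques, N m; "tool_pos": TCP position; "tool_rot": TCP orientation; "contact_force": force on the tool from outside, world axes, zero at the start; "torque": the same for the moment, N m; "opening": finger opening in m; "grip_force": force on a finger pad.
Only numpy, scipy, OpenCV 4.12 (cv2) and the standard library are available. Lean on these libraries where they do the work, as an engineer would, in place of code of your own. Each camera call takes 0.05 s, during which the arm holds its last target. There are 200 camera calls.

## Working session

There is one attempt and no reset: what is moved stays moved. The work goes in short steps, Python scripts to look and compute and a tool call to move; the robot and the scene stay as the last step left them, time stands still between calls to the robot, and variables do not carry over. Pictures are saved under pics/ and viewed, at most 10 in all, crops included, and the job is handed in when it is done.

Besides the shell and the picture viewer there is one more tool, called after "Emit:" as name([rows], argument=value, ...), one row to a line, values as JSON. step_arm: Moves the arm, as the interface text tells. Its arguments: {"type":"object","properties":{"motion":{"type":"array"},"hand":{"type":"number"},"squeeze":{"type":"number"}},"required":["motion"]}

```bash
mkdir -p pics; cat > h.py <<'E'
import numpy as np, cv2
from cell import robot
from scipy.spatial.transform import Rotation as R
def snap(n,f):
    s=robot.observe(); c=robot.read_camera(n)
    cv2.imwrite(f,cv2.cvtColor(np.asarray(c["pixels"]),cv2.COLOR_RGB2BGR))
    if "T_tool_cam" in c:
        T=np.eye(4);T[:3,:3]=R.from_euler('xyz',s["tool_rot"]).as_matrix();T[:3,3]=s["tool_pos"]
        W=T@np.array(c["T_tool_cam"]); r,t=W[:3,:3],W[:3,3]
    else: t=np.array(c["xyz"]); r=np.array(c["rotation"])
    if r.shape!=(3,3): r=R.from_euler('xyz',r).as_matrix()
    np.savez(f[:-4]+'.npz',K=c["intrinsics"],r=r,t=t)
    print({k:v for k,v in c.items() if k!="pixels"})
def unproj(f,uv,z):
    d=np.load(f[:-4]+'.npz'); K,r,t=d['K'],d['r'],d['t']
    p=np.linalg.solve(K,np.array([uv[0],uv[1],1.])); v=r@(p*[1,-1,-1])
    return t+v*(z-t[2])/v[2]
def proj(f,P):
    d=np.load(f[:-4]+'.npz'); q=(d['r'].T@(np.array(P)-d['t']))*[1,-1,-1]; q=d['K']@q; return q[:2]/q[2]
E
python3 - <<'E'
from h import *
print(robot.observe())
snap('top','pics/top0.png'); snap('scene','pics/sc0.png')
E
```

```text
{'time': 0.0, 'qpos': array([ 1.11599918e+00,  3.42710584e-01,  1.52503501e+00,  1.28499752e-05,
        1.27534156e+00, -1.46009035e-01]), 'qvel': array([ 0.00167285, -0.00020014,  0.00097203, -0.00148486,  0.00101153,
       -0.00068926]), 'joint_efforts': array([ 6.04382421e-04, -4.31247711e+01, -2.44216883e+01,  7.17212283e-02,
        5.60665573e-02, -1.83836064e-04]), 'tool_pos': array([0.15936415, 0.49983717, 0.24304494]), 'tool_rot': array([-3.14011584e+00, -2.29592957e-04,  2.83280063e+00]), 'contact_force': array([-1.05427142,  0.1096357 ,  0.40902491]), 'torque': array([ 0.03460544, -0.00458345,  0.01121357]), 'grip_force': 0.0, 'opening': 0.0918516710173872}
{'intrinsics': array([[509.46396508,   0.        , 311.86813483],
       [  0.        , 509.46396508, 236.01641919],
       [  0.        ,   0.        ,   1.        ]]), 'xyz': array([0.35147587, 0.01528675, 1.54322621]), 'rotation': array([ 1.41416814e-01,  1.08866515e-03, -1.55820797e+00])}
{'intrinsics': array([[475.84403653,   0.        , 321.07554265],
       [  0.        , 475.84403653, 238.72266339],
       [  0.        ,   0.        ,   1.        ]]), 'xyz': array([1.40929069, 0.87297931, 0.84850053]), 'rotation': array([1.00249706, 0.01584638, 2.35624096])}
```

View pics/top0.png

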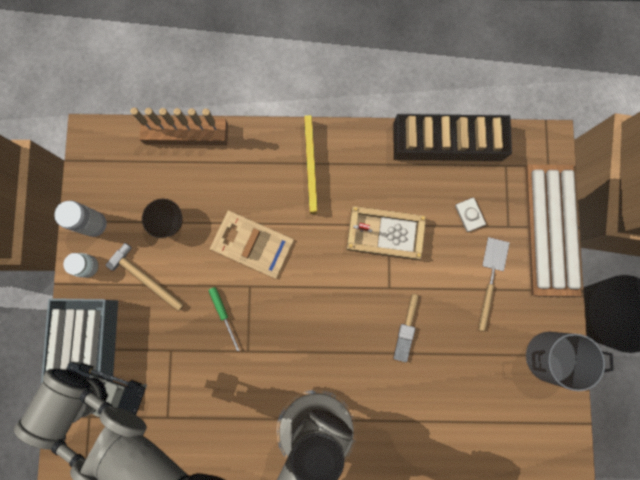

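The top view shows the cover on the left (about 252,244) with its slot at the left end (231,234). The case is on the right (386,233) with the red grip at (363,227), and the level stands between and beyond them.

```bash
python3 - <<'E'
from h import *
im=cv2.imread('pics/top0.png')
a=cv2.resize(im[205:285,200:300],None,fx=7.5,fy=7.5,interpolation=cv2.INTER_CUBIC)[:295*2]
a=cv2.resize(im[200:285,203:303],(400,340),interpolation=cv2.INTER_CUBIC)
b=cv2.resize(im[195:280,338:438],(400,340),interpolation=cv2.INTER_CUBIC)
cv2.imwrite('pics/c0.png',np.hstack([a,b]))
E
```

```text
(no output)
```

View pics/c0.png

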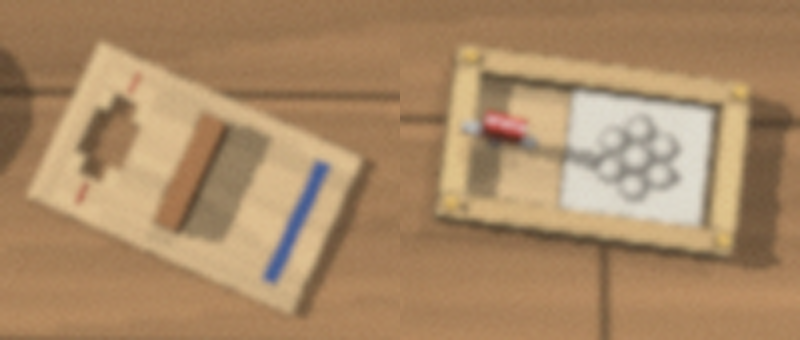

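The crops show the cover's corners at (103,42), (365,160), (298,315), (28,193), and the pins at (469,54), (739,92), (723,241), (453,202). The grip is at (507,127) with its wing pointing along the case's length.

```bash
cat >> h.py <<'E'
def fit(L,W):  # rigid 2D fit of local pts to world
    L=np.array(L,float);W=np.array(W)[:,:2];l=L-L.mean(0);w=W-W.mean(0)
    th=np.arctan2((l[:,0]*w[:,1]-l[:,1]*w[:,0]).sum(),(l*w).sum())
    c,s=np.cos(th),np.sin(th);M=np.array([[c,-s],[s,c]]);t=W.mean(0)-L.mean(0)@M.T
    return t,th,np.round((W-(L@M.T+t))*1000,1).tolist()
E
python3 - <<'E'
from h import *
f='pics/top0.png'
cv=[unproj(f,(u/4+203,v/4+200),.012) for u,v in [(103,42),(365,160),(298,315),(28,193)]]
print(fit([(65,110),(65,-110),(-65,-110),(-65,110)]*np.array(1e-3),cv))
p=[unproj(f,(u/4+338,v/4+195),.05) for u,v in [(69,54),(339,92),(323,241),(53,202)]]
print(fit([(56,101),(56,-101),(-56,-101),(-56,101)]*np.array(1e-3),p))
p=[unproj(f,(u/4+338,v/4+195),.04) for u,v in [(60,45),(350,87),(333,255),(37,215)]]
print(fit([(65,110),(65,-110),(-65,-110),(-65,110)]*np.array(1e-3),p))
print(unproj(f,(107/4+338,127/4+195),.097))
E
```

```text
(array([0.54213115, 0.19912064]), np.float64(-0.4098921027042875), [[-0.5, 0.8], [-1.3, 0.6], [-0.0, -3.0], [1.9, 1.6]])
(array([ 0.57968416, -0.20278328]), np.float64(-0.12717103227681867), [[0.5, 0.9], [-0.2, 0.5], [-0.6, 0.1], [0.2, -1.5]])
(array([ 0.57884017, -0.20346952]), np.float64(-0.12748196725477315), [[0.0, -0.2], [-1.4, 0.8], [1.1, -0.8], [0.2, 0.2]])
[ 0.58612727 -0.13220369  0.097     ]
```

```bash
cat >> h.py <<'E'
def go(x,y,z,yaw):
    s=robot.observe(); M=R.from_euler('xyz',s["tool_rot"]).as_matrix()
    d=M.T@(np.array([x,y,z])-s["tool_pos"])/.06
    sp=(s["tool_rot"][2]-yaw+np.pi)%(2*np.pi)-np.pi
    print('shift',np.round(d,3),'spin',round(sp,3),'t',s['time'],'now',np.round(s["tool_pos"],4),np.round(s["tool_rot"],4))
E
python3 - <<'E'
from h import *
go(.542,.199,.20,-.41+np.pi)
E
```

```text
shift [-7.599 -2.838  0.721] spin 0.101 t 0.1 now [0.1594 0.4999 0.2431] [-3.1403e+00 -2.0000e-04  2.8328e+00]
```

Emit:
step_arm([
  [[-0.8, -0.3, 0.0], 0.05],
  [[-1.7, -0.63, 0.1], 0.1],
  [[-2.6, -0.97, 0.3], 0.1],
  [[-3.5, -1.3, 0.5], 0.1],
  [[-4.4, -1.64, 0.72], 0.1],
  [[-5.3, -1.98, 0.72], 0.1],
  [[-6.2, -2.3, 0.72], 0.1],
  [[-7.1, -2.65, 0.72], 0.1],
  [[-7.6, -2.84, 0.72], 0.1],
  [[-7.6, -2.84, 0.72], 0.1],
], hand=0, squeeze=30)

```text
time: 1.35
tool_pos: [0.5434, 0.1975, 0.1997]
tool_rot: [-3.141, -0.001, 2.73]
contact_force: [0.0, -0.7, -0.2]
opening: 0.0917
grip_force: 0.0
```

```bash
python3 - <<'E'
from h import *
snap('wrist','pics/w1.png'); go(.542,.199,.034,-.41+np.pi)
E
```

```text
{'intrinsics': array([[391.47620639,   0.        , 317.65646571],
       [  0.        , 391.47620639, 231.51949938],
       [  0.        ,   0.        ,   1.        ]]), 'T_tool_cam': array([[-1.23066418e-03,  9.67048553e-01,  2.54589046e-01,
         6.85063117e-02],
       [ 9.99999183e-01,  1.10208316e-03,  6.47691852e-04,
         1.41671891e-03],
       [ 3.45771167e-04,  2.54589635e-01, -9.67049119e-01,
        -1.41410521e-01],
       [ 0.00000000e+00,  0.00000000e+00,  0.00000000e+00,
         1.00000000e+00]])}
shift [2.000e-03 6.000e-03 2.763e+00] spin -0.001 t 1.4 now [0.5422 0.1986 0.1998] [-3.1410e+00 -1.4000e-03  2.7309e+00]
```

View pics/w1.png

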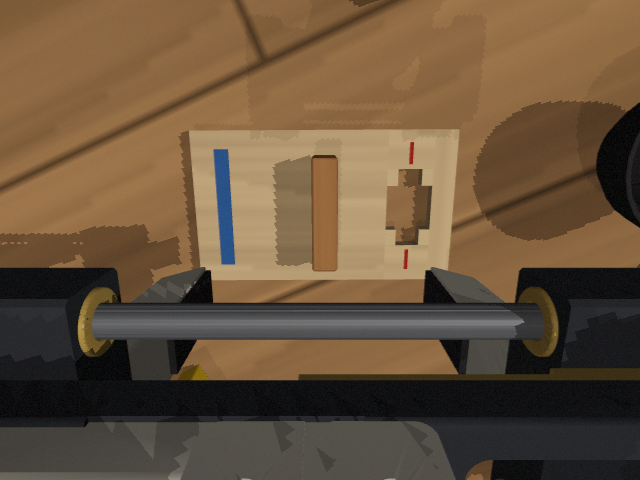

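The wrist view shows the cover's top-face corners at (190,131), (459,129), (449,280) and (200,280), with the batten's top spanning x 312–337 and y 157–271.

```bash
python3 - <<'E'
from h import *
f='pics/w1.png'
cv=[unproj(f,q,.012) for q in [(459,129),(190,131),(449,280),(200,280)]]
print(fit([(-65,110),(-65,-110),(65,110),(65,-110)]*np.array(1e-3),cv))
b=[unproj(f,q,.046) for q in [(337,157),(312,157),(337,271),(312,271)]]
print(fit([(-45,10),(-45,-10),(45,10),(45,-10)]*np.array(1e-3),b))
sl=[unproj(f,q,.012) for q in [(411.5,142),(405.5,269)]]; print(sl)
E
```

```text
(array([0.54419604, 0.20467248]), np.float64(-0.4092461401880236), [[-0.8, -0.3], [0.3, 0.4], [1.3, 1.5], [-0.9, -1.6]])
(array([0.54309427, 0.20463366]), np.float64(-0.40906099765628423), [[-0.2, -0.7], [0.3, 0.6], [-0.0, 0.0], [-0.1, 0.0]])
[array([0.52175683, 0.29220103, 0.012     ]), array([0.62343585, 0.24910888, 0.012     ])]
```

```bash
python3 - <<'E'
from h import *
go(.543,.2035,.034,-.4095+np.pi)
E
```

```text
shift [0.017 0.082 2.763] spin -0.001 t 1.4 now [0.5422 0.1986 0.1998] [-3.1410e+00 -1.4000e-03  2.7309e+00]
```

Emit:
step_arm([
  [[0.02, 0.08, 0.9], 0],
  [[0.02, 0.08, 1.7], 0],
  [[0.02, 0.08, 2.4], 0],
  [[0.02, 0.08, 2.7], 0],
  [[0.02, 0.08, 2.76], 0],
  [[0.02, 0.08, 2.76], 0],
])

```text
time: 2.15
tool_pos: [0.5428, 0.2049, 0.0356]
tool_rot: [3.141, 0.0, 2.734]
contact_force: [-0.7, -0.6, 0.2]
opening: 0.0917
grip_force: 0.0
```

Emit:
step_arm([
  [[0, 0, 0], 0],
  [[0, 0, 0], 0],
  [[0, 0, 0], 0],
  [[0, 0, 0], 0],
  [[0, 0, 0], 0],
  [[0, 0, 0], 0],
  [[0, 0, 0], 0],
  [[0, 0, 0], 0],
], hand=255, squeeze=40)

```text
time: 3.15
tool_pos: [0.5429, 0.204, 0.0349]
tool_rot: [-3.141, -0.0, 2.733]
contact_force: [-0.5, -1.2, -0.3]
opening: 0.02
grip_force: 40.0
```

Emit:
step_arm([
  [[0, 0, -0.3], 0],
  [[0, 0, -0.9], 0],
  [[0, 0, -1.6], 0],
  [[0, 0, -2.3], 0],
  [[0, 0, -2.75], 0],
  [[0, 0, -2.75], 0],
])

```text
time: 3.9
tool_pos: [0.5438, 0.2044, 0.2014]
tool_rot: [3.139, 0.003, 2.733]
contact_force: [-0.0, -0.1, -3.2]
opening: 0.02
grip_force: 40.0
```

```bash
python3 - <<'E'
from h import *
f='pics/sc0.png'
c,s=np.cos(-.1273),np.sin(-.1273)
for l in [(56,101),(56,-101),(-56,-101),(-56,101)]:
    x,y=np.array(l)*1e-3; print(l,proj(f,[.5793+c*x-s*y,-.2031+s*x+c*y,.05]))
p=proj(f,[.579,-.203,.05]).astype(int);im=cv2.imread(f)
x0,y0=p[0]-80,p[1]-60;print(x0,y0)
cv2.imwrite('pics/c1.png',cv2.resize(im[y0:y0+120,x0:x0+160],None,fx=5,fy=5,interpolation=cv2.INTER_CUBIC))
go(.579,-.203,.2,-.127+np.pi)
E
```

```text
(56, 101) [274.54718338 242.29723907]
(56, -101) [241.89198043 217.00673777]
(-56, -101) [269.94852665 206.86678957]
(-56, 101) [303.8789593  230.31311472]
192 163
shift [-3.238 -5.997  0.02 ] spin -0.282 t 3.9 now [0.5438 0.2044 0.2014] [3.1393e+00 3.0000e-03 2.7329e+00]
```

View pics/c1.png

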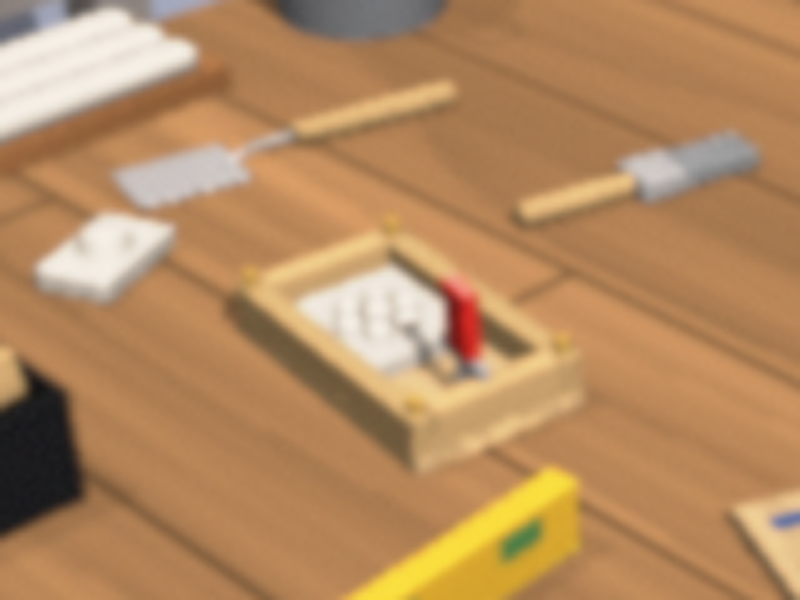

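Projected pin tops from the top-camera fit agree with the scene view to about 0.5 px: (275,243), (242,217), (270,208) and (304,231). I'll do one wrist check of the case, holding the cover beyond it.

```bash
python3 - <<'E'
from h import *
go(.69,-.203,.3,-.127+np.pi)
E
```

```text
shift [-4.94  -5.258 -1.64 ] spin -0.282 t 3.9 now [0.5438 0.2044 0.2014] [3.1393e+00 3.0000e-03 2.7329e+00]
```

Emit:
step_arm([
  [[-0.3, -0.32, -0.3], 0],
  [[-0.8, -0.85, -0.7], 0],
  [[-1.35, -1.45, -1.1], -0.05],
  [[-1.95, -2.1, -1.5], -0.1],
  [[-2.55, -2.7, -1.65], -0.15],
  [[-3.15, -3.35, -1.65], -0.2],
  [[-3.75, -4.0, -1.65], -0.25],
  [[-4.3, -4.6, -1.65], -0.28],
  [[-4.75, -5.05, -1.65], -0.28],
  [[-4.94, -5.26, -1.65], -0.28],
])

```text
time: 5.15
tool_pos: [0.6894, -0.2058, 0.2945]
tool_rot: [3.14, -0.005, 3.01]
contact_force: [-0.2, -0.2, -3.4]
opening: 0.0199
grip_force: 40.0
```

Emit:
step_arm([
  [[0, 0, 0], 0],
  [[0, 0, 0], 0],
  [[0, 0, 0], 0],
  [[0, 0, 0], 0],
])

```text
time: 5.65
tool_pos: [0.6895, -0.2023, 0.2993]
tool_rot: [3.142, 0.0, 3.014]
contact_force: [0.2, -0.2, -2.6]
opening: 0.0198
grip_force: 40.0
```

```bash
python3 - <<'E'
from h import *
for i in range(3):
    s=robot.observe(); print(s['tool_pos'],s['tool_rot'])
snap('wrist','pics/w2.png'); go(.579,-.203,.2,-.127+np.pi)
E
```

```text
[ 0.68951014 -0.20234167  0.2992824 ] [3.14153010e+00 3.67236159e-04 3.01387214e+00]
[ 0.68951014 -0.20234167  0.2992824 ] [3.14153010e+00 3.67236159e-04 3.01387214e+00]
[ 0.68951014 -0.20234167  0.2992824 ] [3.14153010e+00 3.67236159e-04 3.01387214e+00]
{'intrinsics': array([[391.47620639,   0.        , 317.65646571],
       [  0.        , 391.47620639, 231.51949938],
       [  0.        ,   0.        ,   1.        ]]), 'T_tool_cam': array([[-1.22940456e-03,  9.67088269e-01,  2.54438141e-01,
         6.80809729e-02],
       [ 9.99998966e-01,  9.99058366e-04,  1.03453696e-03,
         1.55106698e-03],
       [ 7.46290009e-04,  2.54439150e-01, -9.67088498e-01,
        -1.41410091e-01],
       [ 0.00000000e+00,  0.00000000e+00,  0.00000000e+00,
         1.00000000e+00]])}
shift [ 1.827 -0.243  1.655] spin -0.001 t 5.7 now [ 0.6895 -0.2025  0.2993] [3.1416e+00 5.0000e-04 3.0137e+00]
```

View pics/w2.png

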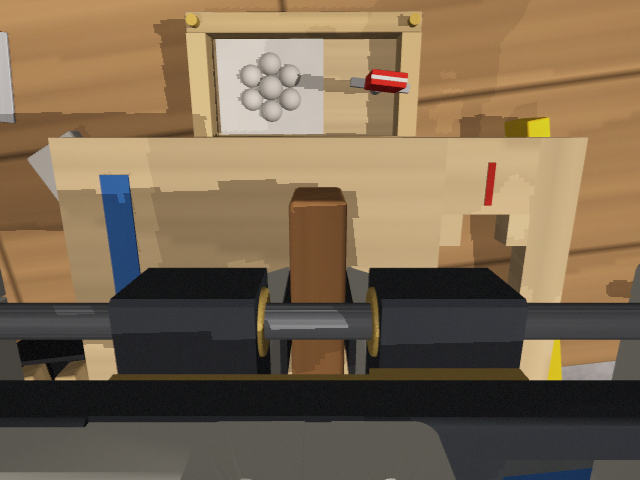

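The wrist view shows the case's near-robot pins at (192,20) and (414,20), the red grip's line from (372,77) to (407,80), and the held cover's near corners at (50,139) and (587,138). The case and held cover look parallel.

```bash
python3 - <<'E'
from h import *
f='pics/w2.png'
p=[unproj(f,q,.05) for q in [(192,19.5),(414.3,19.5)]]
print(fit([(-56,-101),(-56,101)]*np.array(1e-3),p), np.linalg.norm(p[0]-p[1]))
g=[unproj(f,q,.097) for q in [(372,77),(407.5,80.5)]]; d=g[1]-g[0]; print(g,np.linalg.norm(d),np.arctan2(d[1],d[0]))
c=[unproj(f,q,.2765) for q in [(50,139),(587,138)]]
print(fit([(-65,-110),(-65,110)]*np.array(1e-3),c),np.linalg.norm(c[0]-c[1]))
im=cv2.imread(f)
cv2.imwrite('pics/c2.png',np.vstack([cv2.resize(im[0:60,180:240],(400,400)),])if 0 else np.hstack([cv2.resize(im[0:50,170:220],(250,250),interpolation=2),cv2.resize(im[0:50,390:440],(250,250),interpolation=2),cv2.resize(im[60:110,345:415],(300,250)[::1],interpolation=2)]))
E
```

```text
(array([ 0.58165186, -0.20039243]), np.float64(-0.12911646185093226), [[0.1, 0.6], [-0.1, -0.6]]) 0.20077218020987764
[array([ 0.58733966, -0.14280168,  0.097     ]), array([ 0.59379426, -0.11404969,  0.097     ])] 0.029467591376402657 1.349965106766705
(array([ 0.69058816, -0.20074229]), np.float64(-0.12712123725582003), [[0.1, 0.4], [-0.1, -0.4]]) 0.21915841071661715
```

View pics/c2.png

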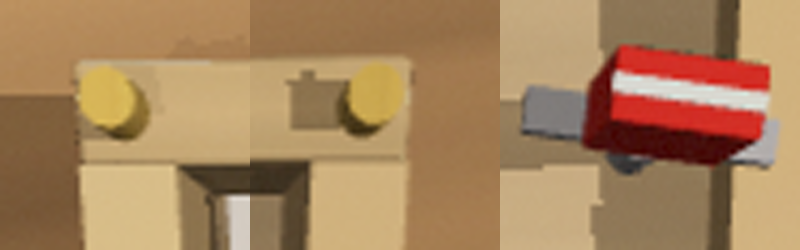

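```bash
python3 - <<'E'
from h import *
go(.5803,-.2016,.15,3.0130)
E
```

```text
shift [ 1.809 -0.217  2.488] spin 0.001 t 5.7 now [ 0.6895 -0.2025  0.2993] [3.1416e+00 5.0000e-04 3.0137e+00]
```

Emit:
step_arm([
  [[0.3, -0.04, 0.3], 0],
  [[0.8, -0.1, 0.8], 0],
  [[1.3, -0.16, 1.4], 0],
  [[1.7, -0.2, 2.0], 0],
  [[1.81, -0.217, 2.4], 0],
  [[1.81, -0.217, 2.49], 0],
  [[1.81, -0.217, 2.49], 0],
  [[1.81, -0.217, 2.49], 0],
])

```text
time: 6.7
tool_pos: [0.5812, -0.2025, 0.1509]
tool_rot: [-3.141, 0.003, 3.013]
contact_force: [0.0, -0.5, -3.8]
opening: 0.0193
grip_force: 40.0
```

```bash
python3 - <<'E'
from h import *
snap('wrist','pics/w3.png'); go(.5803,-.2016,.088,3.0130); print(robot.observe()['contact_force'])
E
```

```text
{'intrinsics': array([[391.47620639,   0.        , 317.65646571],
       [  0.        , 391.47620639, 231.51949938],
       [  0.        ,   0.        ,   1.        ]]), 'T_tool_cam': array([[-1.22882411e-03,  9.67088386e-01,  2.54437699e-01,
         6.80811605e-02],
       [ 9.99998965e-01,  9.98050133e-04,  1.03608917e-03,
         1.55052628e-03],
       [ 7.48048229e-04,  2.54438709e-01, -9.67088612e-01,
        -1.41411930e-01],
       [ 0.00000000e+00,  0.00000000e+00,  0.00000000e+00,
         1.00000000e+00]])}
shift [0.017 0.013 1.045] spin 0.0 t 6.75 now [ 0.5811 -0.2024  0.1507] [-3.1409e+00  2.3000e-03  3.0131e+00]
[-0.08078494  0.18885438 -2.86995134]
```

View pics/w3.png

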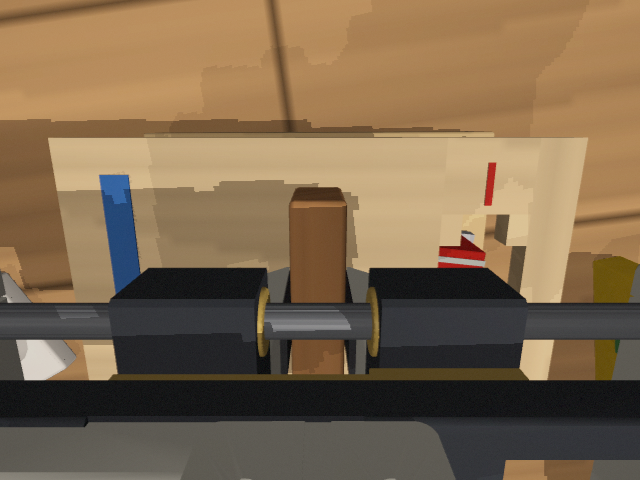

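The cover's near edge is at row 138 with the case's edge just showing at row 133. The grip's right end (484,263) is visible through the slot's opening.

```bash
python3 - <<'E'
from h import *
f='pics/w3.png'
print(unproj(f,(484.5,263),.097))
c=[unproj(f,q,.1285) for q in [(50,139),(587,138)]]
t,th,r=fit([(-65,-110),(-65,110)]*np.array(1e-3),c);print(t,th,r)
e=[unproj(f,q,.04) for q in [(145,133.5),(495,132)]]
print(e,fit([(-65,-110),(-65,110)]*np.array(1e-3),e))
E
```

```text
[ 0.59330628 -0.11415045  0.097     ]
[ 0.58235399 -0.20095175] -0.12780036431745193 [[0.1, 0.8], [-0.1, -0.8]]
[array([ 0.50320749, -0.2999378 ,  0.04      ]), array([ 0.53055876, -0.08310687,  0.04      ])] (array([ 0.58137209, -0.19965703]), np.float64(-0.12547826029169543), [[0.1, 0.7], [-0.1, -0.7]])
```

Emit:
step_arm([
  [[0.02, 0.02, 0.05], 0],
  [[0.02, 0.02, 0.3], 0],
  [[0.02, 0.02, 0.55], 0],
  [[0.02, 0.02, 0.75], 0],
  [[0.02, 0.02, 0.9], 0],
  [[0.02, 0.02, 1.0], 0],
  [[0.02, 0.02, 1.03], 0],
  [[0.02, 0.02, 1.03], 0],
])

```text
time: 7.75
tool_pos: [0.5793, -0.201, 0.0879]
tool_rot: [-3.141, 0.001, 3.013]
contact_force: [-0.4, -0.1, -3.1]
opening: 0.02
grip_force: 40.0
```

Emit:
step_arm([
  [[0, 0, 0.03], 0],
  [[0, 0, 0.05], 0],
  [[0, 0, 0.07], 0],
  [[0, 0, 0.07], 0],
])

```text
time: 8.25
tool_pos: [0.5792, -0.2009, 0.0839]
tool_rot: [-3.142, 0.0, 3.013]
contact_force: [-0.7, -0.0, 1.3]
opening: 0.0199
grip_force: 40.0
```

Emit:
step_arm([
  [[0, 0, 0], 0],
  [[0, 0, 0], 0],
  [[0, 0, 0], 0],
  [[0, 0, 0], 0],
], hand=160)

```text
time: 8.75
tool_pos: [0.5792, -0.2009, 0.0835]
tool_rot: [3.142, 0.0, 3.013]
contact_force: [0.4, 0.0, 0.1]
opening: 0.0343
grip_force: 0.0
```

Emit:
step_arm([
  [[0, 0, -0.3], 0],
  [[0, 0, -0.8], 0],
  [[0, 0, -1.5], 0],
  [[0, 0, -2.2], 0],
  [[0, 0, -2.8], 0],
  [[0, 0, -3.2], 0],
  [[0, 0, -3.2], 0],
  [[0, 0, -3.2], 0],
])

```text
time: 9.75
tool_pos: [0.5786, -0.2007, 0.2741]
tool_rot: [3.141, -0.002, 3.013]
contact_force: [-0.2, -0.2, -0.5]
opening: 0.034
grip_force: 0.0
```

```bash
python3 - <<'E'
from h import *
snap('wrist','pics/w4.png'); go(.59,-.129,.18,1.34)
E
```

```text
{'intrinsics': array([[391.47620639,   0.        , 317.65646571],
       [  0.        , 391.47620639, 231.51949938],
       [  0.        ,   0.        ,   1.        ]]), 'T_tool_cam': array([[-1.23020463e-03,  9.67087829e-01,  2.54439811e-01,
         6.80836978e-02],
       [ 9.99998968e-01,  1.00094305e-03,  1.03051292e-03,
         1.55109925e-03],
       [ 7.41916744e-04,  2.54440816e-01, -9.67088063e-01,
        -1.41408339e-01],
       [ 0.00000000e+00,  0.00000000e+00,  0.00000000e+00,
         1.00000000e+00]])}
shift [-0.04   1.206  1.564] spin 1.673 t 9.8 now [ 0.5786 -0.2006  0.2738] [ 3.1405e+00 -2.7000e-03  3.0128e+00]
```

View pics/w4.png

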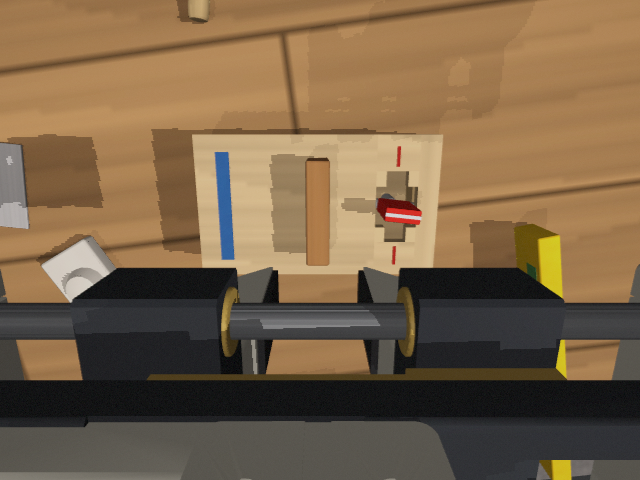

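The cover lies on the pins with corners at (193,135), (443,135), (435,274) and (203,274), and the red grip stands up through the slot with its line from (386,213) to (420,217).

```bash
python3 - <<'E'
from h import *
f='pics/w4.png'
cv=[unproj(f,q,.062) for q in [(443,135),(193,135),(435,274),(203,274)]]
t,th,r=fit([(-65,110),(-65,-110),(65,110),(65,-110)]*np.array(1e-3),cv);print(t,th,r)
g=[unproj(f,q,.097) for q in [(385,213.5),(420.5,217)]]; d=g[1]-g[0]; print((g[0]+g[1])/2,np.linalg.norm(d),np.arctan2(d[1],d[0]))
im=cv2.imread(f); cv2.imwrite('pics/c4.png',cv2.resize(im[130:280,340:450],(550,750))[:600])
a=im[195:235,370:430]; hsv=cv2.cvtColor(a,cv2.COLOR_BGR2HSV)
w=((hsv[...,1]<60)&(hsv[...,2]>170)).astype(np.uint8); ys,xs=np.nonzero(w); print(len(xs), xs.min()+370,xs.max()+370)
l=cv2.fitLine(np.c_[xs+370,ys+195].astype(np.float32),cv2.DIST_HUBER,0,.01,.01).ravel(); print(l)
g=[unproj(f,l[2:]+k*l[:2],.097) for k in(-15,15)];d=g[1]-g[0];print((g[0]+g[1])/2,np.arctan2(d[1],d[0]))
E
```

```text
[ 0.58069525 -0.19876534] -0.12810179516067216 [[0.3, -0.8], [-0.0, 0.0], [0.3, 1.8], [-0.5, -1.0]]
[ 0.58931585 -0.12927196  0.097     ] 0.02985192141257399 1.3408177045344813
128 386 421
[9.9352062e-01 1.1365210e-01 4.0349789e+02 2.1600137e+02]
[ 0.5900348 -0.1287058  0.097    ] 1.3249881066663345
```

Emit:
step_arm([
  [[0, 0.15, 0.1], 0.18],
  [[0, 0.3, 0.2], 0.36],
  [[0, 0.45, 0.4], 0.54],
  [[0, 0.6, 0.6], 0.72],
  [[0, 0.8, 0.8], 0.9],
  [[-0.02, 1.0, 1.0], 1.08],
  [[-0.02, 1.19, 1.2], 1.26],
  [[-0.02, 1.19, 1.4], 1.44],
  [[-0.02, 1.19, 1.56], 1.6],
  [[-0.02, 1.19, 1.56], 1.68],
])

```text
time: 11.05
tool_pos: [0.5883, -0.1298, 0.1793]
tool_rot: [-3.137, -0.001, 1.329]
contact_force: [0.2, 0.5, -0.5]
opening: 0.0343
grip_force: 0.0
```

Emit:
step_arm([
  [[0, 0, 0], 0],
  [[0, 0, 0], 0],
])

```text
time: 11.3
tool_pos: [0.5892, -0.1301, 0.1813]
tool_rot: [-3.141, -0.0, 1.334]
contact_force: [0.6, -0.0, -0.1]
opening: 0.0344
grip_force: 0.0
```

```bash
python3 - <<'E'
from h import *
go(.5887,-.130,.084,1.33)
E
```

```text
shift [-0.    -0.007  1.622] spin 0.004 t 11.3 now [ 0.5892 -0.1301  0.1813] [-3.1406e+00 -2.0000e-04  1.3344e+00]
```

Emit:
step_arm([
  [[0, 0, 0.5], 0],
  [[0, 0, 1.0], 0],
  [[0, 0, 1.4], 0],
  [[0, 0, 1.6], 0],
  [[0, 0, 1.62], 0],
  [[0, 0, 1.62], 0],
])

```text
time: 12.05
tool_pos: [0.59, -0.1304, 0.0856]
tool_rot: [3.14, 0.0, 1.333]
contact_force: [-0.3, 0.3, 0.7]
opening: 0.0343
grip_force: 0.0
```

Emit:
step_arm([
  [[0, 0, 0], 0],
  [[0, 0, 0], 0],
  [[0, 0, 0], 0],
  [[0, 0, 0], 0],
], hand=255, squeeze=20)

```text
time: 12.55
tool_pos: [0.5896, -0.1303, 0.0851]
tool_rot: [3.141, -0.0, 1.333]
contact_force: [-1.0, 0.9, 3.5]
opening: 0.0119
grip_force: 20.0
```

Emit:
step_arm([
  [[0, 0, 0], 0.1],
  [[0, 0, 0], 0.26],
  [[0, 0, 0], 0.43],
  [[0, 0, 0], 0.6],
  [[0, 0, 0], 0.77],
  [[0, 0, 0], 0.94],
  [[0, 0, 0], 1.11],
  [[0, 0, 0], 1.28],
  [[0, 0, 0], 1.42],
  [[0, 0, 0], 1.46],
])

```text
time: 13.8
tool_pos: [0.5896, -0.1303, 0.0851]
tool_rot: [3.141, -0.001, -0.129]
contact_force: [-0.2, 0.3, 2.8]
opening: 0.0116
grip_force: 20.0
```

Emit:
step_arm([
  [[0, 0, 0], 0],
  [[0, 0, 0], 0],
  [[0, 0, 0], 0],
])

```text
time: 14.18
tool_pos: [0.5896, -0.1303, 0.0851]
tool_rot: [3.142, -0.001, -0.126]
contact_force: [-1.5, 0.2, 5.3]
opening: 0.0117
grip_force: 20.0
```

Emit:
step_arm([
  [[0, 0, 0], 0],
  [[0, 0, 0], 0],
  [[0, 0, 0], 0],
  [[0, 0, 0], 0],
], hand=160)

```text
time: 14.68
tool_pos: [0.5894, -0.1302, 0.0845]
tool_rot: [-3.141, 0.0, -0.127]
contact_force: [0.1, -0.8, -0.6]
opening: 0.0344
grip_force: 0.0
```

Emit:
step_arm([
  [[0, 0, -0.4], 0],
  [[0, 0, -1.0], 0],
  [[0, 0.2, -1.7], 0],
  [[0, 0.5, -2.3], 0],
  [[0, 0.8, -2.8], 0],
  [[0, 1.0, -3.1], 0],
  [[0, 1.2, -3.1], 0],
  [[0, 1.2, -3.1], 0],
  [[0, 1.2, -3.1], 0],
])

```text
time: 15.8
tool_pos: [0.58, -0.2011, 0.2694]
tool_rot: [-3.141, 0.002, -0.127]
contact_force: [0.4, -0.1, 0.0]
opening: 0.0343
grip_force: 0.0
```

```bash
python3 - <<'E'
from h import *
snap('wrist','pics/w5.png'); go(.579,-.201,.084,-.128)
E
```

```text
{'intrinsics': array([[391.47620639,   0.        , 317.65646571],
       [  0.        , 391.47620639, 231.51949938],
       [  0.        ,   0.        ,   1.        ]]), 'T_tool_cam': array([[-1.22994505e-03,  9.67754517e-01,  2.51892202e-01,
         6.75696310e-02],
       [ 9.99998967e-01,  1.37767081e-03, -4.10109417e-04,
        -1.55168530e-03],
       [-7.43909774e-04,  2.51891437e-01, -9.67755212e-01,
        -1.41407767e-01],
       [ 0.00000000e+00,  0.00000000e+00,  0.00000000e+00,
         1.00000000e+00]])}
shift [-0.013  0.005  3.093] spin 0.001 t 15.85 now [ 0.5801 -0.201   0.2696] [-3.1406e+00  1.9000e-03 -1.2680e-01]
```

View pics/w5.png

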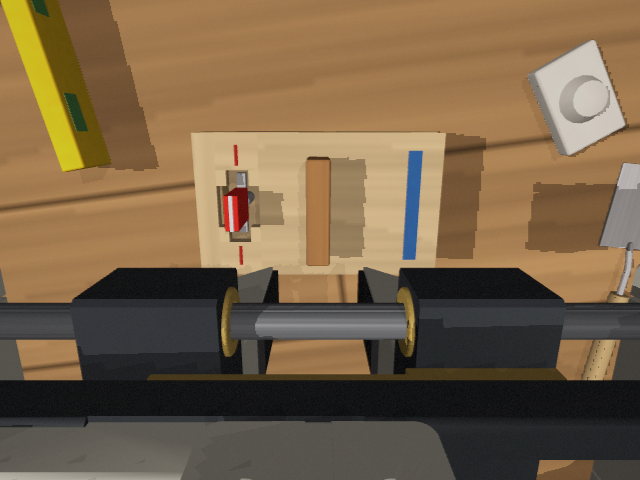

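The grip's white line (232,195→229,231) now points along the slot, the red marks are at (236,155) and (241,255), and the cover is square. I'll check the angle numerically.

```bash
python3 - <<'E'
from h import *
f='pics/w5.png'; im=cv2.imread(f)
def line(m,x0,y0,z):
    ys,xs=np.nonzero(m); l=cv2.fitLine(np.c_[xs+x0,ys+y0].astype(np.float32),cv2.DIST_HUBER,0,.01,.01).ravel()
    g=[unproj(f,l[2:]+k*l[:2],z) for k in(-15,15)];d=g[1]-g[0];d*=np.sign(d[0]);return len(xs),l,(g[0]+g[1])/2,np.arctan2(d[1],d[0])
a=cv2.cvtColor(im[192:236,222:250],cv2.COLOR_BGR2HSV)
w=(a[...,1]<70)&(a[...,2]>170); w[:,17:]=0; print(line(w,222,192,.097))
m=cv2.cvtColor(im[140:270,225:250],cv2.COLOR_BGR2HSV); r=((m[...,0]<8)|(m[...,0]>172))&(m[...,1]>150); r[30:103]=0
print(line(r,225,140,.062))
cv=[unproj(f,q,.062) for q in [(192,132),(446,132),(434,274),(203,274)]]
print(fit([(65,110),(65,-110),(-65,-110),(-65,110)]*np.array(1e-3),cv))
E
```

```text
(133, array([5.8339547e-02, 9.9829680e-01, 2.3036859e+02, 2.1328751e+02],
      dtype=float32), array([ 0.59013946, -0.12883373,  0.097     ]), np.float64(-0.12774535102823237))
(118, array([5.1630255e-02, 9.9866629e-01, 2.3784917e+02, 2.0104349e+02],
      dtype=float32), array([ 0.59398741, -0.12873155,  0.062     ]), np.float64(-0.1290787784590781))
(array([ 0.57998717, -0.20051022]), np.float64(-0.12899164883834013), [[0.1, -0.5], [0.3, 0.2], [-0.0, 0.7], [-0.4, -0.4]])
```

Emit:
step_arm([
  [[-0.01, 0, 0.7], 0],
  [[-0.01, 0, 1.5], 0],
  [[-0.01, 0, 2.2], 0],
  [[-0.01, 0, 2.7], 0],
  [[-0.01, 0, 3.0], 0],
  [[-0.01, 0, 3.08], 0],
  [[-0.01, 0, 3.08], 0],
  [[-0.01, 0, 3.08], 0],
])

```text
time: 16.85
tool_pos: [0.5803, -0.2017, 0.0869]
tool_rot: [3.141, -0.002, -0.127]
contact_force: [-0.1, -0.5, 0.3]
opening: 0.0341
grip_force: 0.0
```

Emit:
step_arm([
  [[0, 0, 0], 0],
  [[0, 0, 0], 0],
  [[0, 0, 0], 0],
  [[0, 0, 0], 0],
], hand=255, squeeze=55)

```text
time: 17.35
tool_pos: [0.5799, -0.2016, 0.0861]
tool_rot: [3.142, -0.001, -0.127]
contact_force: [0.4, 0.4, 0.9]
opening: 0.0196
grip_force: 55.0
```

Emit:
step_arm([
  [[0, 0, 0.03], 0],
  [[0, 0, 0.06], 0],
  [[0, 0, 0.09], 0],
  [[0, 0, 0.12], 0],
  [[0, 0, 0.14], 0],
  [[0, 0, 0.16], 0],
  [[0, 0, 0.16], 0],
  [[0, 0, 0.16], 0],
])

```text
time: 18.35
tool_pos: [0.58, -0.2016, 0.077]
tool_rot: [3.141, -0.001, -0.127]
contact_force: [-0.4, 1.5, 7.4]
opening: 0.0199
grip_force: 55.0
```

Emit:
step_arm([
  [[0, 0, 0.02], 0],
  [[0, 0, 0.03], 0],
  [[0, 0, 0.04], 0],
  [[0, 0, 0.04], 0],
  [[0, 0, 0.04], 0],
  [[0, 0, 0.04], 0],
])

```text
time: 19.1
tool_pos: [0.58, -0.2016, 0.0765]
tool_rot: [3.141, -0.002, -0.127]
contact_force: [-5.8, 2.8, 20.7]
opening: 0.0196
grip_force: 55.0
```

```bash
python3 - <<'E'
from h import *
snap('scene','pics/sc6.png'); s=robot.observe(); print(s['contact_force'],s['torque'],s['tool_pos'],s['tool_rot'])
im=cv2.imread('pics/sc6.png'); cv2.imwrite('pics/c6.png',cv2.resize(im[180:270,215:335],(800,600),interpolation=cv2.INTER_CUBIC))
f='pics/sc6.png'
c,s=np.cos(-.128),np.sin(-.128)
for l in [(65,110),(65,-110),(-65,110)]:
    x,y=np.array(l)*1e-3
    for z in(.04,.052,.062): print(l,z,(proj(f,[.5798+c*x-s*y,-.2022+s*x+c*y,z])-[215,180])*6.667)
E
```

```text
{'intrinsics': array([[475.84403653,   0.        , 321.07554265],
       [  0.        , 475.84403653, 238.72266339],
       [  0.        ,   0.        ,   1.        ]]), 'xyz': array([1.40929069, 0.87297931, 0.84850053]), 'rotation': array([1.00249706, 0.01584638, 2.35624096])}
[-5.38121819  3.54155442 19.46274033] [ 0.46835798  1.1698674  -0.07093158] [ 0.57999555 -0.20160408  0.07649245] [ 3.14103499e+00 -1.68761306e-03 -1.27005781e-01]
(65, 110) 0.04 [392.97377867 449.61282471]
(65, 110) 0.052 [391.16855676 427.86970403]
(65, 110) 0.062 [389.65194652 409.60278667]
(65, -110) 0.04 [157.38028866 263.42076682]
(65, -110) 0.052 [154.7941166 242.9316067]
(65, -110) 0.062 [152.62303429 225.73102916]
(-65, 110) 0.04 [619.78835401 355.65621263]
(-65, 110) 0.052 [619.02226638 334.45749665]
(-65, 110) 0.062 [618.37888407 316.65420844]
```

View pics/c6.png

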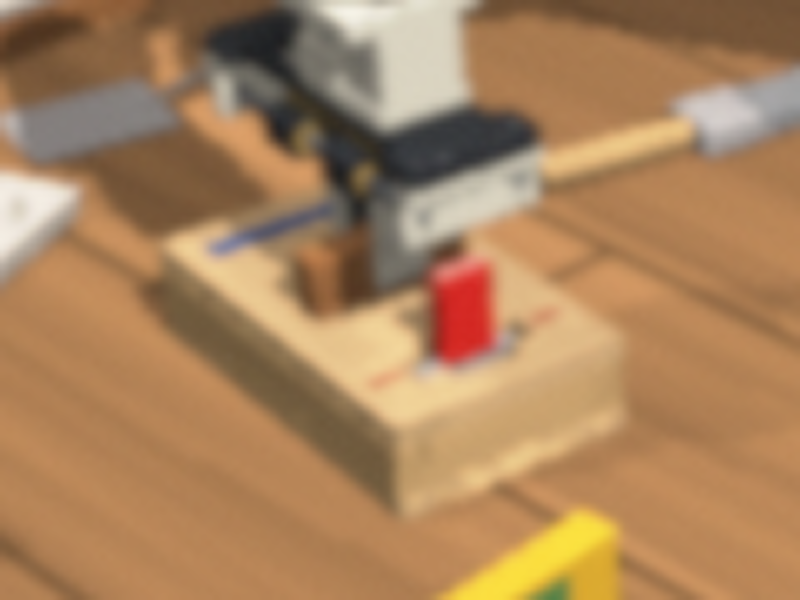

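The cover's top corners sit at the flush height (397,430), (165,247), (622,340), with the wing in the slot and the grip in line. It is held down with about 20 N.

```bash
python3 -c "
from cell import robot
print(robot.hand_in())"
```

```text
the job is handed in; nothing more can be done
None
```

I laid the cover on the pins, turned the red grip in line with its slot, and handed the job in at about 19 s with the cover pressed flush on the rim and still held down at about 20 N.

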